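Open the engraving mill's bifold cover and load the wax block

ROBOT

A 6-joint arm with a two-finger parallel gripper is mounted at the origin on the work surface. World frame = base frame: x ahead of the robot, y to its left, z up, the work surface at z = 0. Lengths are in m, angles in degrees, forces in N, time in s.
With the tool pointing down it reaches from about 0.4 to 0.825 m from the base axis. Payload 7 kg.
Tool frame: the origin (TCP) lies between the finger pads; the fingertips stand 11 mm ahead of it and the grasp point (between the pads) lies 8 mm behind it; z points along the fingers, y is the direction in which the jaws open and shut (so a half turn about z gives the same grasp; the last joint's range is limited). The gripper opens to 88 mm and grips with 3 to 60 N. Pads are 19 mm wide; open, the fingers measure 130 mm over their backs; the gripper's body (78 mm by 193 mm) begins 47 mm behind the grasp point.
Start: joints at [-50.988, 20.546, 0.682, 0, -70.136, -16.507], TCP at [0.258, -0.624, 0.2] pointing down, gripper open.
Joint ranges: [-176.03, 176.03], [-82.01, 121.73], [-58.28, 71.71], [-173.87, 95.51], [-174.79, -0.11], [-173.66, 173.66]. Speed limits (degrees/s): [136.94, 136.94, 172.46, 180, 180, 180].

INTERFACE

Orientations are given as [roll, pitch, yaw] about the fixed x, y, z axes, in that order (R = Rz(yaw) Ry(pitch) Rx(roll)).
In Python, from plant import r gives the robot as it stands.
- The arm moves only by the shell command python3 -m inch 'ROWS' [OPENING] [FORCE]. ROWS is JSON, a list of rows, each an object of numbers: "x", "y", "z": the shift along the tool's x, y, z as a fraction of full scale; "yaw": the turn about the tool's z as a fraction of full scale. In form: [{"x": .., "y": .., "z": .., "yaw": ..}, ...]. A call has 1 to 5 rows; each row shifts and turns the pose as measured when the row begins, along the tool's axes as they then stand; what a row does not reach is not made up. Full scale, the value 1, is 0.025 m for a shift and 4 degrees for a turn. A row lasts 1/12 s, in which the tool goes at most 41.7 mm and 7.16 degrees, less where a joint would pass 70% of its speed; a pose out of reach is approached as far as the arm can. A call with a number of a shift or a turn outside -1 to 1 is refused whole. A call with a gripper value outside its range is refused whole. OPENING is the opening, from -1 (shut) to 1 (fully open), set as the call begins (- or left out, the last holds). The fingers move at their own pace and stop on an object; FORCE is the grip in N (left out, the last holds). Time passes only in rows, so rows that do not move let the fingers close. It gives the time, the measured TCP pose, the force and the opening at its end, in the units of the state.
- r.get_state(): the state, without advancing time (a new reading comes with each control period).
- r.capture(name): name is "scene" or "top"; returns (picture, depth): 420x560x3 uint8, red, green, blue; 420x560 float32, m along the optical axis (not along the pixel's ray), 0 where there is no reading.
- r.camera_info(name): a dict with "mtx" (3x3 intrinsics, pixels), "pose" (4x4, takes a point from camera to world coordinates). Camera axes: x right, y down, z forward; pixel columns grow to the right and rows downward; lengths in m; the calibration is good to about 2 mm. A picture is of the moment at which its call begins. camera_info takes no time and is no camera call.
- r.close_job(): hands the job in, once; it reports no verdict.
The state is a dict: "time_s": time; "joints": joint angles; "qd": joint speeds; "joint_torque": joint torques, N m; "tcp_pos": TCP position; "eef_rot": TCP orientation; "contact_force": force on the tool from outside, world axes, zero at the start; "moment": the same for the moment, N m; "gripper_width": finger opening in m.
Only numpy, scipy, OpenCV 4.12 (cv2) and the standard library are available. Lean on these libraries where they do the work, as an engineer would, in place of code of your own. Each camera call takes 0.05 s, during which the arm holds its last target. There are 200 camera calls.

TASK

Push the half-open bifold cover of the small engraving mill all the way back, so that its two panels stand folded flat against each other under the work light, and leave it there. Then load the wax block (the rectangular one, not the tube): set it down gently and flat on the vice inside the mill, lengthwise between the two open jaws and centred on them. Do not bump the work light or disturb the other things on the bench.

Things in the scene. Friction and masses are not known exactly. Their poses are not given: they have to be found in the camera images.
- mill: grey desktop engraving mill, fixed, 300 wide. Origin on the bench; x from its front (robot side, x = -125) to its rear (+175), y to its left, z up. Open tub: rim 120 above the bench, inner walls at x = -110, x = +105, y = +-120 mm; housing 130 high behind it. Inside at the rear: two guide rods (x = 80 to 92, top 108 up) and a parked cutter head (x = 25 to 100, y = 70 to 115, top 116 up)
- lamp: the mill's work-light bar, fixed above the rear of the tub on two posts (y = +-142, x = 115 to 145). Origin and axes are those of mill. The bar spans x = 45 to 115, y = -152 to +152, 253 to 279 mm above the bench: a tool held upright cannot follow the cover to its end; lean it, fingers pointing forward under the bar
- cover (a joint): fold angle q of the cover (rad), the slope of each panel: 0 = both level over the tub, 1.571 (stop) = both upright, underside to underside. It stands as a tent: the rear panel turns on the fixed hinge, the front panel hangs on it at the ridge, its free lower edge runs in the rim rails. Stiff damped hinges: it stays where left; 4 to 6 N along x at the bar, up to 12 N in all for a leaning tool
- cover_ridge (a point): middle of the hinge line (ridge) between the two panels; axes turn with the front panel. Each panel is 105 mm from hinge line to hinge line or free edge, 244 wide, 6 thick
- cover_hinge (a point): middle of the fixed rear hinge line, at mill x = +100, y = 0, 122 above the bench; axes those of mill
- cover_bar (a point): middle of the round steel push bar on the front panel: diameter 12, 150 long, on two posts at y = +-65; 30 mm off the panel's outer face, 25 from its free edge. At fold angle q, from the hinge in mill axes: x = -185 cos q - 37 sin q, z = 25 sin q + 37 cos q mm. Its axes turn with the panel: y along the bar, z out of the outer face, x towards the ridge
- vice_seat (a point): centre of the flat top of the vice body between its open jaws, at mill x = -40, y = -20, 65 above the bench; axes those of mill. The jaws stand to the left and right (+-y), 116 mm apart inside, each 50 mm long in x, 18 thick in y, 30 tall above the seat. The seat is 62 mm in x
- wax_block: rectangular block of dark carving wax, 100 (x) x 42 (y) x 40 (z) mm, about 155 g. Origin at the centre of its underside. In the vice its long x axis lies along mill y
- wax_tube: bystander: lying tube of the same dark carving wax, 120 mm long, 30 mm diameter, with a flat foot; origin at its underside centre, x along it
- hammer: bystander: hammer, wooden handle, 260 mm
- file: bystander: half-round file with wooden handle, 270 mm
- tweezers: bystander: steel tweezers, 160 mm
- mandrel: bystander: tapered steel ring mandrel with wooden grip, 290 mm
- jar: bystander: glass jar with steel lid, diameter 56 mm, 60 mm tall
- pliers: bystander: pliers, 150 mm
Not all that is in view belongs to the job. What is shaped like the wax_block but blue, orange or turquoise is not meant.

How it is judged (in metres and radians):
On the way, in this order (a step that is already met when the one before it is completed fails the run):
1. the cover is pushed back until its two panels are folded flat together (value of joint cover above 1.5 rad), for 0.2 s.
2. the wax block lies in the vice between the jaws (x of wax_block in the frame of vice_seat between -0.012 and 0.012 m and y of wax_block in the frame of vice_seat between -0.012 and 0.012 m and z of wax_block in the frame of vice_seat between -0.004 and 0.004 m and angle between the x axis of wax_block and the y axis of mill, either way round below 0.14 rad and angle between wax_block's own z axis and vertical below 0.08 rad), for 0.2 s.
At the end, for the whole second after the job is handed in: The cover is folded (joint above 1.50 rad of 1.571) and stays so; the wax block rests flat on the vice seat between the jaws, within 12 mm of its centre in x and y and 4 mm in height, its length along mill y within 8 degrees, level within 4.5 degrees, let go and at rest (all of step 2 and value of joint cover above 1.5 rad and linear speed of wax_block below 0.01 m/s and contact force between wax_block and the fingers below 0.1 N); the robot touches nothing.
It fails at once if the wax block is dropped or thrown (over 0.5 m/s while not held) (linear speed of wax_block above 0.5 m/s and contact force between wax_block and the fingers below 0.05 N).
It fails at once if the work light is bumped (over 15 N) (contact force between lamp and anything else above 15 N).
It fails at once if another thing on the bench is shifted by more than 25 mm (distance of any of wax_tube, hammer, file, tweezers, mandrel, jar, pliers from where it was at the start of the episode above 0.025 m).
It also fails if it takes over 58 s, if anything falls off the work surface, if the arm or the gripper's body presses on something with over 40 N, if the wrist force passes 120 N, or if a joint passes its speed limit or range.

## Working session

There is one attempt and no reset: what is moved stays moved. The work goes in short steps, Python scripts to look and compute and a shell command to move; the robot and the scene stay as the last step left them, time stands still between calls to the robot, and variables do not carry over. Pictures are saved under pics/ and viewed, about 8 in all and at most 12, crops included, and the job is handed in when it is done.

```bash
ls; mkdir -p pics; cat > h.py <<'E'
import numpy as np,cv2
from plant import r
def cap(n,f):
    p,d=r.capture(n);cv2.imwrite(f'pics/{f}.png',cv2.cvtColor(p,cv2.COLOR_RGB2BGR));np.save(f'pics/{f}.npy',d);return p,d
def world(n,d):
    c=r.camera_info(n);K=np.array(c['mtx']);T=np.array(c['pose'])
    v,u=np.mgrid[:d.shape[0],:d.shape[1]]
    P=np.stack([(u-K[0,2])/K[0,0]*d,(v-K[1,2])/K[1,1]*d,d],-1)
    W=P@T[:3,:3].T+T[:3,3];W[d==0]=np.nan;return W
E
python3 - <<'E'
from h import *
for n in('scene','top'):
    cap(n,n+'0');print(n,r.camera_info(n))
print(r.get_state())
a=cv2.imread('pics/scene0.png');b=cv2.imread('pics/top0.png')
E
```

```text
pics
scene {'mtx': array([[416.88136849,   0.        , 284.36915943],
       [  0.        , 416.88136849, 204.31231249],
       [  0.        ,   0.        ,   1.        ]]), 'pose': array([[ 0.80907802,  0.51496116, -0.28320975,  0.77987572],
       [ 0.58768801, -0.7056875 ,  0.3957625 , -0.48637032],
       [ 0.00394474, -0.48664171, -0.87359275,  1.03674052],
       [ 0.        ,  0.        ,  0.        ,  1.        ]])}
top {'mtx': array([[414.06954726,   0.        , 275.29307289],
       [  0.        , 414.06954726, 214.78448469],
       [  0.        ,   0.        ,   1.        ]]), 'pose': array([[ 0.02799045, -0.99445844,  0.10133577,  0.36887792],
       [-0.99958708, -0.02850451, -0.00362806, -0.09049963],
       [ 0.00649648, -0.10119238, -0.99484567,  1.37326927],
       [ 0.        ,  0.        ,  0.        ,  1.        ]])}
{'time_s': 0.1, 'joints': array([-5.09877427e+01,  2.05887331e+01,  6.40639848e-01, -1.81825616e-02,
       -7.01360172e+01, -1.65081655e+01]), 'qd': array([-0.10233266, -0.02386998,  0.09638651,  0.02645776,  0.00898927,
        0.04958367]), 'joint_torque': array([-9.68346540e-04, -5.84162271e+01,  2.93751669e+01,  7.01544642e+00,
        1.01416820e-02, -7.04394120e-05]), 'tcp_pos': array([ 0.25816953, -0.6231744 ,  0.19941146]), 'eef_rot': array([ 1.79914499e+02, -7.51328096e-03, -1.57502093e+02]), 'contact_force': array([-0.13000277,  0.43680681, -0.47083543]), 'moment': array([ 0.06564881,  0.03293253, -0.02744756]), 'gripper_width': 0.08801419711250462}
```

View pics/scene0.png

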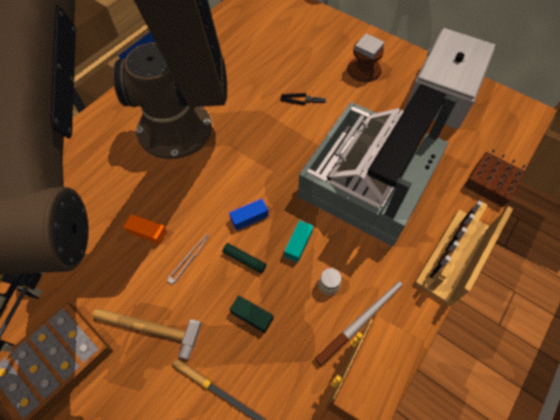

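View pics/top0.png

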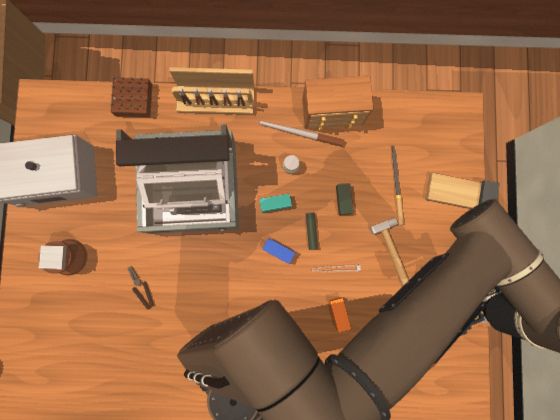

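Dark-wax candidates are the rectangular block at scene (252,313) / top (345,199) and the slimmer tube at scene (244,257) / top (312,231). The blue, orange and turquoise blocks are decoys. The mill is at top (185,180), with the lamp as the black bar at its rear. Next I'll measure them.

```bash
python3 - <<'E'
from h import *
b=cv2.imread('pics/top0.png');D=np.load('pics/top0.npy');W=world('top',D);Z=W[...,2]
def rect(m,name,zr=None):
    P=W[m][:,:2].astype(np.float32)
    n,l,s,c=cv2.connectedComponentsWithStats(m.astype(np.uint8))
    k=1+np.argmax(s[1:,4]);m=l==k;P=W[m][:,:2].astype(np.float32)
    (cx,cy),(w,h),a=cv2.minAreaRect(P);print(name,m.sum(),'c',round(cx,4),round(cy,4),'wh',round(w,4),round(h,4),'a',round(a,2),'zmed',np.median(W[m][:,2]).round(4))
U=np.zeros_like(Z,bool)
def box(u0,u1,v0,v1):
    m=U.copy();m[v0:v1,u0:u1]=1;return m
rect(box(100,245,120,175)&(Z>.24)&(Z<.30),'lamp')
rect(box(100,260,120,250)&(Z>.09)&(Z<.137),'rim')
rect(box(330,362,175,225)&(Z>.03)&(Z<.05),'block')
rect(box(300,322,205,255)&(Z>.015)&(Z<.045),'tube')
S=np.load('pics/scene0.npy');V=world('scene',S);z=V[...,2]
m=np.zeros_like(z,bool);m[290:340,225:280]=1;m&=(z>.032)&(z<.05)
(c,wh,a)=cv2.minAreaRect(V[m][:,:2].astype(np.float32));print('scene block',c,wh,a,np.median(V[m][:,2]))
# cover: profile around mill centre line, heights by x
for u in (165,185,205):
    print(u,[(v,*W[v,u].round(3)) for v in range(125,240,6)])
np.save('pics/Vs.npy',V)
a=cv2.imread('pics/scene0.png')
cv2.imwrite('pics/crop1.png',np.hstack([cv2.resize(a[235:345,210:350],(480,400),interpolation=2),cv2.resize(b[125:240,110:240],None,fx=3.2,fy=3.2,interpolation=2)[:368].copy() if 0 else cv2.resize(b[125:240,110:240],(320,400),interpolation=2)]))
E
```

```text
lamp 3164 c 0.6645 0.1907 wh 0.0998 0.3038 a 4.85 zmed 0.2785
rim 1830 c 0.5923 0.1853 wh 0.3021 0.3008 a 4.61 zmed 0.1197
block 405 c 0.5661 -0.3203 wh 0.1004 0.0435 a 5.71 zmed 0.0397
tube 329 c 0.4586 -0.2155 wh 0.1198 0.0297 a 6.26 zmed 0.027
scene block (0.5645274519920349, -0.32052943110466003) (0.10006198287010193, 0.04271234571933746) 6.581329345703125 0.03871454101865718
165 [(125, np.float64(0.805), np.float64(0.288), np.float64(-0.001)), (131, np.float64(0.783), np.float64(0.286), np.float64(0.005)), (137, np.float64(0.683), np.float64(0.209), np.float64(0.28)), (143, np.float64(0.667), np.float64(0.209), np.float64(0.277)), (149, np.float64(0.65), np.float64(0.208), np.float64(0.279)), (155, np.float64(0.633), np.float64(0.207), np.float64(0.279)), (161, np.float64(0.616), np.float64(0.205), np.float64(0.283)), (167, np.float64(0.623), np.float64(0.233), np.float64(0.176)), (173, np.float64(0.6), np.float64(0.226), np.float64(0.198)), (179, np.float64(0.583), np.float64(0.225), np.float64(0.198)), (185, np.float64(0.569), np.float64(0.229), np.float64(0.178)), (191, np.fl
[... 2422 characters left out ...]
79, np.float64(0.587), np.float64(0.111), np.float64(0.191)), (185, np.float64(0.572), np.float64(0.113), np.float64(0.176)), (191, np.float64(0.558), np.float64(0.115), np.float64(0.158)), (197, np.float64(0.54), np.float64(0.115), np.float64(0.153)), (203, np.float64(0.52), np.float64(0.111), np.float64(0.173)), (209, np.float64(0.515), np.float64(0.129), np.float64(0.06)), (215, np.float64(0.496), np.float64(0.129), np.float64(0.054)), (221, np.float64(0.477), np.float64(0.129), np.float64(0.052)), (227, np.float64(0.453), np.float64(0.117), np.float64(0.118)), (233, np.float64(0.441), np.float64(0.136), np.float64(-0.001)), (239, np.float64(0.422), np.float64(0.135), np.float64(-0.001))]
```

View pics/crop1.png

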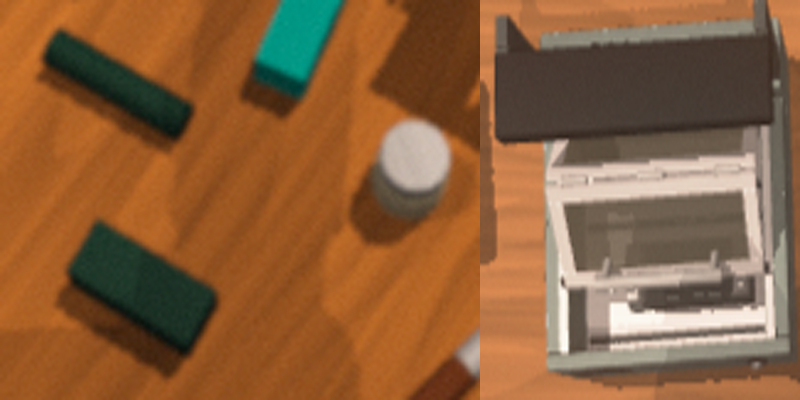

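The enlarged crop confirms the rectangular dark block (left crop, ~(140,285)). The round tube is at (118,85).

- **Block:** centre (0.565,-0.320), heading about 6°.
- **Mill:** origin about (0.5685,0.183), yaw about 4.7°.
- **Cover:** q about 0.8.

The moves can't tilt the tool. I'll grip the block near its robot-side end and use it as a horizontal prod on the push bar. That keeps the gripper clear of the lamp.

```bash
cat > go.py <<'E'
# usage: go.py x y z yaw : remaining shift in tool axes, in full-scale units
import sys;from h import *
from scipy.spatial.transform import Rotation as R
s=r.get_state();t=np.array([float(a) for a in sys.argv[1:4]])
Rm=R.from_euler('xyz',s['eef_rot'],degrees=True)
d=Rm.inv().apply(t-s['tcp_pos'])/.025
yaw=(s['eef_rot'][2]-float(sys.argv[4])+180)%360-180
print('t',round(s['time_s'],2),'pos',s['tcp_pos'].round(4),'rot',s['eef_rot'].round(2),'F',s['contact_force'].round(1),'w',round(s['gripper_width'],4),'| units',d.round(2),'yaw',round(yaw/4,2),'j',s['joints'].round(0))
E
python3 -m inch '[{"x":-1,"y":0.4,"yaw":0.82},{"x":-1,"y":0.4,"yaw":0.82},{"x":-1,"y":0.4,"yaw":0.82},{"x":-1,"y":0.4,"yaw":0.82},{"x":-1,"y":0.4,"yaw":0.82}]' 1 60
python3 go.py .5375 -.3233 .2 -174
```

```text
t 0.1 pos [ 0.2582 -0.6232  0.1994] rot [ 1.7991e+02 -1.0000e-02 -1.5750e+02] F [-0.1  0.4 -0.5] w 0.088 | units [-14.91   6.81  -0.02] yaw 4.12 j [-51.  21.   1.  -0. -70. -17.]validation failed for argument at $[0]...
```

```bash

python3 -m inch '[{"x":-1.0,"y":0.4,"z":0.0,"yaw":0.82},{"x":-1.0,"y":0.4,"z":0.0,"yaw":0.82},{"x":-1.0,"y":0.4,"z":0.0,"yaw":0.82},{"x":-1.0,"y":0.4,"z":0.0,"yaw":0.82},{"x":-1.0,"y":0.4,"z":0.0,"yaw":0.82}]' 1 60
python3 go.py .5375 -.3233 .2 -174
```

```text
time_s: 0.52
tcp_pos: [0.3624, -0.5401, 0.1962]
eef_rot: [179.7, -0.2, -175.0]
contact_force: [-0.4, 0.1, -0.2]
gripper_width: 0.0874
t 0.52 pos [ 0.3624 -0.5401  0.1962] rot [ 179.66   -0.24 -174.97] F [-0.4  0.1 -0.2] w 0.0874 | units [-7.74  8.02 -0.14] yaw -0.24 j [-39.  19.  -3.  -0. -69. -46.]
```

```bash

python3 -m inch '[{"x":-0.9,"y":1.0,"z":0.0,"yaw":-0.05},{"x":-0.9,"y":1.0,"z":0.0,"yaw":-0.05},{"x":-0.9,"y":1.0,"z":0.0,"yaw":-0.05},{"x":-0.9,"y":1.0,"z":0.0,"yaw":-0.05},{"x":-0.9,"y":1.0,"z":0.0,"yaw":-0.05}]' >/dev/null
python3 -m inch '[{"x":-0.9,"y":0.9,"z":0.4,"yaw":0.0},{"x":-0.9,"y":0.9,"z":0.4,"yaw":0.0},{"x":-0.9,"y":0.9,"z":0.4,"yaw":0.0}]'
python3 go.py .5375 -.3233 .1 -174
```

```text
time_s: 1.18
tcp_pos: [0.5299, -0.3216, 0.1643]
eef_rot: [179.6, -0.3, -174.3]
contact_force: [0.5, -1.3, 0.1]
gripper_width: 0.0875
t 1.18 pos [ 0.5299 -0.3216  0.1643] rot [ 179.58   -0.28 -174.31] F [ 0.5 -1.3  0.1] w 0.0875 | units [-0.31 -0.12  2.57] yaw -0.08 j [-13.  17.  -9.  -0. -64. -71.]
```

```bash

python3 -m inch '[{"x":-0.2,"y":-0.1,"z":0.9,"yaw":-0.05},{"x":-0.1,"y":0.0,"z":0.9,"yaw":0.0},{"x":0.0,"y":0.0,"z":0.9,"yaw":0.0},{"x":0.0,"y":0.0,"z":0.8,"yaw":0.0},{"x":0.0,"y":0.0,"z":0.3,"yaw":0.0}]'
python3 go.py .5375 -.3233 .022 -174
python3 - <<'E'
from h import *
p,d=cap('scene','s1');W=world('scene',d);s=r.get_state();t=s['tcp_pos']
from scipy.spatial.transform import Rotation as R
L=R.from_euler('xyz',s['eef_rot'],degrees=True).inv().apply((W-t).reshape(-1,3)).reshape(W.shape)
# tool-frame extents per height slice
for a in range(-20,240,15):
    m=(-L[...,2]>a/1000)&(-L[...,2]<(a+15)/1000)&(np.hypot(L[...,0],L[...,1])<.17)
    if m.sum()>15:print(a,m.sum(),'x',np.nanpercentile(L[m][:,0],[1,99]).round(3),'y',np.nanpercentile(L[m][:,1],[1,99]).round(3))
cv2.imwrite('pics/s1c.png',cv2.resize(cv2.cvtColor(p,4)[150:400,100:380],(784,700))[:600])
E
```

```text
time_s: 1.6
tcp_pos: [0.5425, -0.3152, 0.0646]
eef_rot: [179.5, -0.2, -173.6]
contact_force: [0.3, -0.2, -1.1]
gripper_width: 0.0878
t 1.6 pos [ 0.5425 -0.3152  0.0646] rot [ 179.55   -0.2  -173.58] F [ 0.3 -0.2 -1.1] w 0.0878 | units [ 0.23 -0.31  1.7 ] yaw 0.1 j [-13.  23. -15.  -0. -53. -71.]
100 317 x [-0.04   0.037] y [-0.084  0.081]
115 180 x [-0.04   0.035] y [-0.096  0.09 ]
130 1149 x [-0.039  0.037] y [-0.096  0.096]
145 36 x [-0.024  0.022] y [-0.05  -0.045]
160 29 x [-0.023  0.021] y [-0.05  -0.047]
175 92 x [-0.04   0.031] y [-0.05   0.007]
190 317 x [-0.039  0.037] y [-0.05  -0.011]
220 110 x [-0.046  0.014] y [-0.046  0.015]
235 124 x [-0.046  0.021] y [-0.046  0.025]
```

View pics/s1c.png

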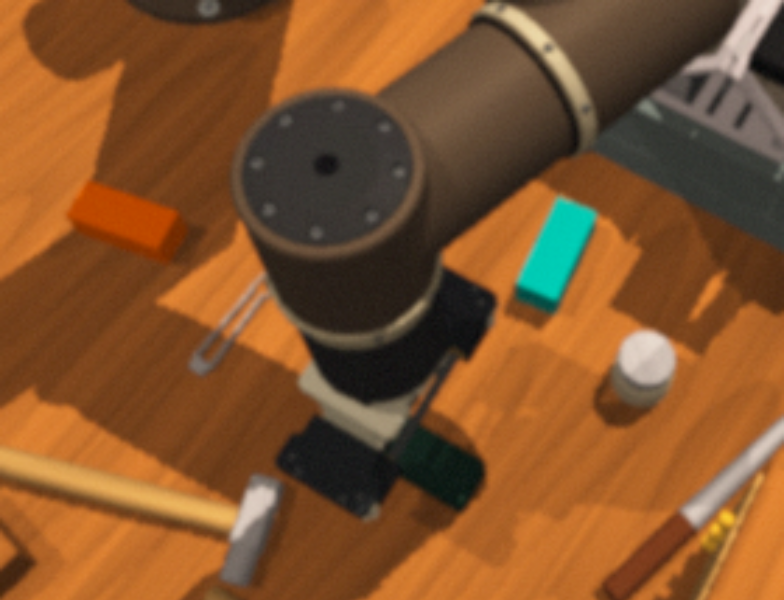

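The view shows the jaws over the near part of the dark block at (440,470). From the depth image, the gripper body is ±96 mm along the jaws and ±40 mm across. It ends about 142 mm above the TCP, so both the push and the placing clear the lamp. Next I descend and grip.

```bash

python3 -m inch '[{"x":0.2,"y":-0.3,"z":0.3,"yaw":0.1},{"x":0.0,"y":0.0,"z":0.6,"yaw":0.0},{"x":0.0,"y":0.0,"z":0.6,"yaw":0.0},{"x":0.0,"y":0.0,"z":0.1,"yaw":0.0},{"x":0.0,"y":0.0,"z":0.0,"yaw":0.0}]'
python3 go.py .5375 -.3233 .022 -174
```

```text
time_s: 2.07
tcp_pos: [0.5384, -0.3266, 0.0256]
eef_rot: [179.7, -0.1, -174.1]
contact_force: [-0.8, 0.1, 0.3]
gripper_width: 0.088
t 2.07 pos [ 0.5384 -0.3266  0.0256] rot [ 1.7967e+02 -1.0000e-01 -1.7409e+02] F [-0.8  0.1  0.3] w 0.088 | units [0.02 0.13 0.14] yaw -0.02 j [-14.  25. -17.  -0. -48. -70.]
```

```bash
Z='-'
python3 -m inch '[{"x":0.0,"y":0.13,"z":0.14,"yaw":0.0},{"x":0.0,"y":0.0,"z":0.0,"yaw":0.0},{"x":0.0,"y":0.0,"z":0.0,"yaw":0.0},{"x":0.0,"y":0.0,"z":0.0,"yaw":0.0},{"x":0.0,"y":0.0,"z":0.0,"yaw":0.0}]' -1 60
python3 -m inch '[{"x":0.0,"y":0.0,"z":0.0,"yaw":0.0},{"x":0.0,"y":0.0,"z":0.0,"yaw":0.0},{"x":0.0,"y":0.0,"z":-0.2,"yaw":0.0},{"x":0.0,"y":0.0,"z":-0.6,"yaw":0.0},{"x":0.0,"y":0.0,"z":-0.9,"yaw":0.0}]'
python3 go.py .5375 -.3233 .022 -174
```

```text
time_s: 2.48
tcp_pos: [0.5398, -0.3248, 0.0261]
eef_rot: [179.8, 0.2, -174.1]
contact_force: [0.0, 1.4, -0.4]
gripper_width: 0.0598
time_s: 2.9
tcp_pos: [0.5372, -0.3238, 0.0667]
eef_rot: [179.6, -0.2, -174.2]
contact_force: [0.2, -0.4, 0.4]
gripper_width: 0.0269
t 2.9 pos [ 0.5372 -0.3238  0.0667] rot [ 1.7963e+02 -1.5000e-01 -1.7415e+02] F [ 0.2 -0.4  0.4] w 0.0269 | units [-0.02  0.01  1.79] yaw -0.04 j [-13.  23. -15.  -0. -53. -70.]
```

The fingers hadn't reached the block before I lifted, so the grip missed. I'll reopen, check that the block hasn't moved, and retry.

```bash

python3 -m inch '[{"x":0.0,"y":0.0,"z":-0.2,"yaw":0.0},{"x":0.0,"y":0.0,"z":0.0,"yaw":0.0},{"x":0.0,"y":0.0,"z":0.0,"yaw":0.0},{"x":0.0,"y":0.0,"z":0.0,"yaw":0.0},{"x":0.0,"y":0.0,"z":0.0,"yaw":0.0}]' 0.8 60
python3 -m inch '[{"x":0.0,"y":0.0,"z":0.0,"yaw":0.0},{"x":0.0,"y":0.0,"z":0.0,"yaw":0.0},{"x":0.0,"y":0.0,"z":0.0,"yaw":0.0}]' |tail -1
python3 go.py .5375 -.3233 .021 -174
python3 - <<'E'
from h import *
for n in('top','scene'):
    p,d=cap(n,n+'2');W=world(n,d)
    hsv=cv2.cvtColor(p,cv2.COLOR_RGB2HSV)
    m=(W[...,2]>.033)&(W[...,2]<.05)&(abs(W[...,0]-.565)<.09)&(abs(W[...,1]+.32)<.07)
    m=cv2.morphologyEx(m.astype(np.uint8),cv2.MORPH_OPEN,np.ones((2,2)))>0
    P=W[m][:,:2].astype(np.float32);print(n,m.sum(),np.nanmedian(W[m][:,2]) , cv2.minAreaRect(P) if len(P) else 0, P.max(0),P.min(0))
    print(W[m][np.argsort(-P[:,0])[:6]].round(3).tolist())
E
```

```text
time_s: 3.32
tcp_pos: [0.5397, -0.3247, 0.0769]
eef_rot: [179.8, 0.2, -174.1]
contact_force: [-0.3, -0.2, 0.1]
gripper_width: 0.0542
gripper_width: 0.0742
t 3.57 pos [ 0.5386 -0.3243  0.075 ] rot [ 1.7974e+02  6.0000e-02 -1.7412e+02] F [-0.3  0.1  0.5] w 0.0742 | units [0.04 0.04 2.16] yaw -0.03 j [-13.  22. -14.  -0. -54. -70.]
top 91 0.039671639334587505 ((0.5361520051956177, -0.3095199763774872), (0.06925643980503082, 0.06153993308544159), 27.136255264282227) [ 0.5761046  -0.27929583] [ 0.51499546 -0.35132238]
[[0.576, -0.321, 0.039], [0.576, -0.324, 0.04], [0.576, -0.311, 0.04], [0.576, -0.314, 0.041], [0.575, -0.317, 0.043], [0.573, -0.324, 0.04]]
scene 563 0.03847111278418147 ((0.578385591506958, -0.31681370735168457), (0.0728585496544838, 0.04708389192819595), 7.206152439117432) [nan nan] [nan nan]
[[0.617, -0.333, 0.022], [0.616, -0.329, 0.024], [0.616, -0.328, 0.032], [0.616, -0.332, 0.035], [0.616, -0.325, 0.019], [0.616, -0.329, 0.014]]
```

The block hasn't moved. I'll descend again and this time wait for the fingers to close.

```bash

python3 -m inch '[{"x":0.0,"y":0.0,"z":0.7,"yaw":0.0},{"x":0.0,"y":0.0,"z":0.8,"yaw":0.0},{"x":0.0,"y":0.0,"z":0.6,"yaw":0.0},{"x":0.0,"y":0.05,"z":0.2,"yaw":0.0},{"x":0.0,"y":0.0,"z":0.0,"yaw":0.0}]' - 60
python3 -m inch '[{"x":0.0,"y":0.0,"z":0.0,"yaw":0.0},{"x":0.0,"y":0.0,"z":0.0,"yaw":0.0},{"x":0.0,"y":0.0,"z":0.0,"yaw":0.0},{"x":0.0,"y":0.0,"z":0.0,"yaw":0.0},{"x":0.0,"y":0.0,"z":0.0,"yaw":0.0}]' -1 60 | tail -1
python3 -m inch '[{"x":0.0,"y":0.0,"z":0.0,"yaw":0.0},{"x":0.0,"y":0.0,"z":0.0,"yaw":0.0},{"x":0.0,"y":0.0,"z":0.0,"yaw":0.0},{"x":0.0,"y":0.0,"z":0.0,"yaw":0.0},{"x":0.0,"y":0.0,"z":0.0,"yaw":0.0}]' | tail -1
python3 go.py .5375 -.3233 .022 -174
```

```text
time_s: 4.08
tcp_pos: [0.5398, -0.3233, 0.0166]
eef_rot: [179.8, 0.2, -174.1]
contact_force: [0.7, 0.3, 1.6]
gripper_width: 0.0786
gripper_width: 0.0508
gripper_width: 0.0175
t 4.92 pos [ 0.5423 -0.3242  0.0211] rot [ 179.98    0.49 -174.05] F [ 0.1 -0.3 -0.6] w 0.0175 | units [ 0.19  0.06 -0.04] yaw -0.01 j [-13.  26. -17.  -0. -47. -71.]
```

```bash
python3 - <<'E'
from h import *
p,d=cap('scene','s3');b,_=cap('top','t3')
cv2.imwrite('pics/c3.png',np.hstack([cv2.resize(cv2.cvtColor(p,4)[230:390,170:330],(480,480),interpolation=2),cv2.resize(cv2.cvtColor(b,4)[160:260,300:380],(320,480),interpolation=2)]))
E
python3 go.py .5375 -.3233 .022 -174
```

```text
t 5.02 pos [ 0.5423 -0.3242  0.0211] rot [ 179.98    0.49 -174.05] F [-0.3 -0.4 -0.5] w 0.0098 | units [ 0.19  0.06 -0.04] yaw -0.01 j [-13.  26. -17.  -0. -47. -71.]
```

View pics/c3.png

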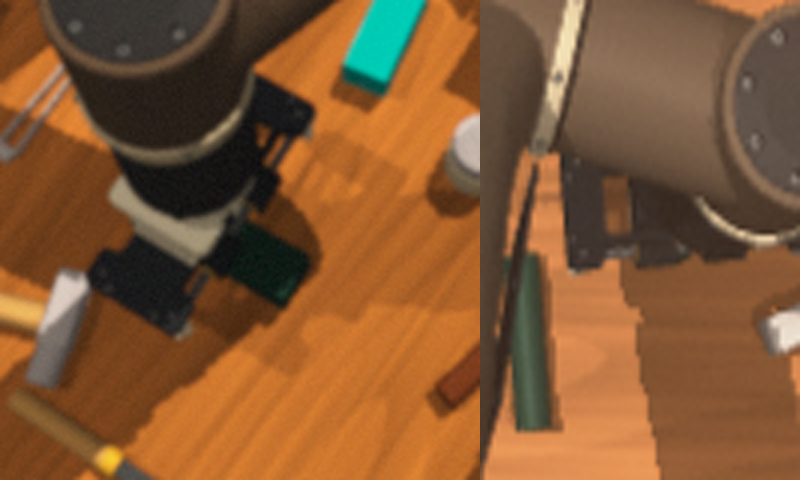

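```bash
python3 - <<'E'
from h import *
d=np.load('pics/s3.npy');W=world('scene',d);p=cv2.imread('pics/s3.png')
m=(W[...,2]>.03)&(W[...,2]<.048)&(abs(W[...,0]-.58)<.09)&(abs(W[...,1]+.32)<.06)&(p[...,1]>p[...,2]+3)
P=W[m];print(m.sum(),P.min(0),P.max(0),cv2.minAreaRect(P[:,:2].astype(np.float32)))
from scipy.spatial.transform import Rotation as R
s=r.get_state();L=R.from_euler('xyz',s['eef_rot'],degrees=True).inv().apply((W-s['tcp_pos']).reshape(-1,3)).reshape(W.shape)
for a in range(-25,150,12):
    m=(-L[...,2]>a/1000)&(-L[...,2]<(a+12)/1000)&(abs(L[...,0])<.06)&(abs(L[...,1])<.12)&(W[...,2]>.006)
    if m.sum()>5:print(a,m.sum(),'x',np.nanpercentile(L[m][:,0],[1,50,99]).round(3),'y',np.nanpercentile(L[m][:,1],[1,50,99]).round(3))
E
python3 -m inch '[{"x":0.0,"y":0.0,"z":0.0,"yaw":0.0},{"x":0.0,"y":0.0,"z":0.0,"yaw":0.0}]'
```

```text
390 [ 0.55468256 -0.34131748  0.03013454] [ 0.61634013 -0.29819603  0.04454832] ((0.5855712890625, -0.31920915842056274), (0.059428393840789795, 0.03961246460676193), 6.431863307952881)
-13 18 x [-0.058 -0.027  0.027] y [-0.02  -0.019  0.103]
-1 14 x [-0.057 -0.045 -0.024] y [-0.02  -0.019 -0.019]
11 313 x [-0.06  -0.039 -0.013] y [-0.019  0.003  0.022]
95 83 x [-0.039 -0.032 -0.011] y [-0.087  0.     0.082]
107 313 x [-0.039 -0.03  -0.024] y [-0.084 -0.002  0.083]
119 105 x [-0.039 -0.025  0.033] y [-0.096 -0.053  0.093]
131 1042 x [-0.039 -0.008  0.037] y [-0.096 -0.066  0.095]
143 23 x [-0.025 -0.006  0.019] y [-0.05  -0.05  -0.021]
time_s: 5.18
tcp_pos: [0.5422, -0.3242, 0.021]
eef_rot: [180.0, 0.5, -174.1]
contact_force: [-0.2, -0.1, 0.5]
gripper_width: 0.001
```

```bash

python3 -m inch '[{"x":0.0,"y":0.0,"z":-0.2,"yaw":0.0},{"x":0.0,"y":0.0,"z":-0.3,"yaw":0.0},{"x":0.0,"y":0.0,"z":-0.3,"yaw":0.0},{"x":0.0,"y":0.0,"z":-0.3,"yaw":0.0},{"x":0.0,"y":0.0,"z":0.0,"yaw":0.0}]'
cat > blk.py <<'E'
from h import *
import sys
from scipy.spatial.transform import Rotation as R
p,d=cap('scene',sys.argv[1]);W=world('scene',d);s=r.get_state();p=cv2.cvtColor(p,4).astype(int)
L=R.from_euler('xyz',s['eef_rot'],degrees=True).inv().apply((W-s['tcp_pos']).reshape(-1,3)).reshape(W.shape)
m=(abs(L[...,2])<.035)&(L[...,0]>-.09)&(L[...,0]<.05)&(abs(L[...,1])<.04)&(p[...,1]>p[...,2]+3)&(W[...,2]>.01)
print('tool-frame block pts',m.sum(),L[m].min(0).round(4),L[m].max(0).round(4),'world zmax',np.percentile(W[m][:,2],[5,50,97]).round(4))
T=m&(L[...,2]<np.percentile(L[m][:,2],60));c=np.c_[L[T][:,:2],np.ones(T.sum())]
print('top plane fit z=ax+by+c',np.linalg.lstsq(c,L[T][:,2],rcond=None)[0].round(4), cv2.minAreaRect(L[T][:,:2].astype(np.float32)))
E
python3 blk.py s4; python3 go.py .5375 -.3233 .022 -174
```

```text
time_s: 5.6
tcp_pos: [0.5419, -0.3243, 0.0513]
eef_rot: [180.0, 0.4, -174.0]
contact_force: [0.6, 0.6, 0.5]
gripper_width: 0.0006
tool-frame block pts 432 [-0.0734 -0.0201  0.0069] [0.0055 0.02   0.033 ] world zmax [0.0327 0.0386 0.0422]
top plane fit z=ax+by+c [-0.0043 -0.0011  0.0109] ((-0.03339151293039322, 1.1859461665153503e-05), (0.03882954642176628, 0.07835419476032257), 88.98389434814453)
t 5.65 pos [ 0.5417 -0.3242  0.0508] rot [ 179.96    0.43 -174.05] F [ 1.   0.6 -0.5] w -0.0 | units [0.17 0.05 1.15] yaw -0.01 j [-13.  24. -16.  -0. -50. -71.]
```

```bash
python3 - <<'E'
from h import *
from scipy.spatial.transform import Rotation as R
c=r.camera_info('scene');K=c['mtx'];T=np.linalg.inv(c['pose'])
def pr(w):
    q=T[:3,:3]@w+T[:3,3];return (K@q/q[2])[:2].round(0)
t0=np.array([.2582,-.6232,.1994]);print('tcp0 px',pr(t0),'tip',pr(t0-[0,0,.011]))
V=world('scene',np.load('pics/scene0.npy'));L=R.from_euler('xyz',[179.9,0,-157.5],degrees=True).inv().apply((V-t0).reshape(-1,3)).reshape(V.shape)
for a in range(-60,150,12):
    m=(-L[...,2]>a/1000)&(-L[...,2]<(a+12)/1000)&(abs(L[...,0])<.06)&(abs(L[...,1])<.12)
    if m.sum()>5:print(a,m.sum(),'x',np.nanpercentile(L[m][:,0],[1,50,99]).round(3),'y',np.nanpercentile(L[m][:,1],[1,50,99]).round(3))
a=cv2.imread('pics/scene0.png')
t=r.get_state()['tcp_pos'];u=pr(t);print('now',u)
b=cv2.imread('pics/s4.png');b=cv2.circle(b,tuple(int(i) for i in u),2,(0,0,255),-1)
cv2.imwrite('pics/c4.png',np.hstack([cv2.resize(a[240:370,0:90],(400,578),interpolation=2),cv2.resize(b[240:370,190:280],(400,578),interpolation=2)]))
E
```

```text
tcp0 px [ 29. 323.] tip [ 32. 325.]
24 43 x [-0.012 -0.01   0.006] y [-0.059 -0.044  0.059]
36 95 x [-0.013 -0.01   0.006] y [-0.058  0.045  0.06 ]
48 53 x [-0.012 -0.01   0.   ] y [-0.059  0.045  0.06 ]
60 33 x [-0.012 -0.01   0.01 ] y [-0.045  0.046  0.053]
72 12 x [-0.012  0.002  0.007] y [0.045 0.048 0.051]
84 18 x [-0.039 -0.024  0.021] y [-0.058  0.049  0.082]
96 282 x [-0.04  -0.032  0.019] y [-0.058  0.02   0.078]
108 404 x [-0.04  -0.028  0.019] y [-0.033  0.053  0.074]
120 166 x [-0.03  -0.025 -0.018] y [-0.01   0.027  0.067]
132 168 x [-0.027 -0.023 -0.011] y [0.    0.027 0.062]
now [242. 306.]
```

View pics/c4.png

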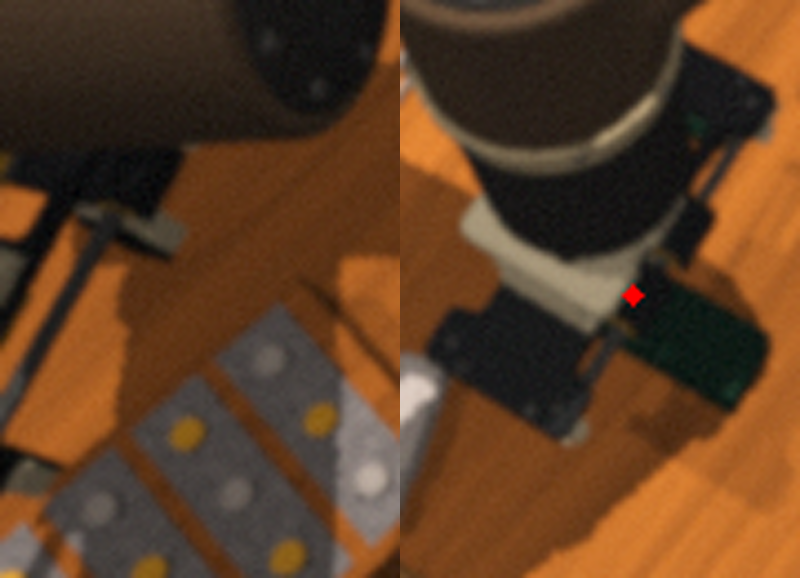

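The pictures show the fingertips ending well behind the reported TCP: the lowest finger points are about 24–30 mm above it, where they should be 11 mm below. So the reported TCP looks about 40 mm too far along the tool, and the jaws shut above the block. I'll work out that offset.

```bash
python3 - <<'E'
from h import *
from scipy.spatial.transform import Rotation as R
for f,t0,e in (('scene0',[.2582,-.6232,.1994],[179.9,0,-157.5]),('s1',[.5425,-.3152,.0646],[179.55,-.2,-173.58])):
    V=world('scene',np.load(f'pics/{f}.npy'));L=R.from_euler('xyz',e,degrees=True).inv().apply((V-t0).reshape(-1,3)).reshape(V.shape)
    m=(abs(L[...,0])<.015)&(abs(L[...,1])<.062)&(abs(L[...,1])>.042)&(V[...,2]>.06)&(L[...,2]>-.08)
    print(f,'finger low',m.sum(),np.sort(-L[m][:,2])[:8].round(4))
    m=(abs(L[...,1])<.1)&(L[...,0]<-.034)&(L[...,0]>-.043)&(L[...,2]>-.14)&(V[...,2]>.06)
    print('body low',np.sort(-L[m][:,2])[:8].round(4))
E
```

```text
scene0 finger low 234 [0.0238 0.0252 0.0252 0.0267 0.0268 0.0269 0.0276 0.0282]
body low [0.0936 0.0945 0.0951 0.0953 0.0954 0.0956 0.0956 0.0958]
s1 finger low 10 [0.0329 0.0439 0.0439 0.044  0.0441 0.0478 0.0494 0.0515]
body low [0.0904 0.0936 0.0951 0.0958 0.0959 0.0964 0.0969 0.0972]
```

The offset is 36–40 mm, so reported z = true z − 0.037. I'll regrasp at reported z of about −0.015.

```bash

python3 -m inch '[{"x":0.1,"y":0.05,"z":-0.3,"yaw":0.0},{"x":0.0,"y":0.0,"z":0.0,"yaw":0.0},{"x":0.0,"y":0.0,"z":0.0,"yaw":0.0},{"x":0.0,"y":0.0,"z":0.0,"yaw":0.0},{"x":0.0,"y":0.0,"z":0.0,"yaw":0.0}]' 1 60 | tail -1
python3 -m inch '[{"x":0.0,"y":0.0,"z":0.0,"yaw":0.0},{"x":0.0,"y":0.0,"z":0.0,"yaw":0.0},{"x":0.0,"y":0.0,"z":0.0,"yaw":0.0},{"x":0.0,"y":0.0,"z":0.0,"yaw":0.0},{"x":0.0,"y":0.0,"z":0.0,"yaw":0.0}]' | tail -1
python3 -m inch '[{"x":0.0,"y":0.0,"z":0.4,"yaw":0.0},{"x":0.0,"y":0.0,"z":0.7,"yaw":0.0},{"x":0.0,"y":0.0,"z":0.7,"yaw":0.0},{"x":0.0,"y":0.0,"z":0.4,"yaw":0.0},{"x":0.0,"y":0.0,"z":0.0,"yaw":0.0}]'
python3 go.py .5375 -.3233 -.015 -174
```

```text
gripper_width: 0.028
gripper_width: 0.0616
time_s: 6.9
tcp_pos: [0.539, -0.3228, -0.0001]
eef_rot: [179.9, 0.5, -174.1]
contact_force: [-0.8, 0.1, -0.3]
gripper_width: 0.087
t 6.9 pos [ 5.390e-01 -3.228e-01 -1.000e-04] rot [ 179.95    0.49 -174.08] F [-0.8  0.1 -0.3] w 0.087 | units [ 0.07 -0.02  0.6 ] yaw -0.02 j [-13.  27. -19.  -0. -44. -71.]
```

```bash

python3 -m inch '[{"x":0.05,"y":0.0,"z":0.4,"yaw":0.0},{"x":0.0,"y":0.0,"z":0.2,"yaw":0.0},{"x":0.0,"y":0.0,"z":0.0,"yaw":0.0},{"x":0.0,"y":0.0,"z":0.0,"yaw":0.0},{"x":0.0,"y":0.0,"z":0.0,"yaw":0.0}]' -1 60
python3 -m inch '[{"x":0.0,"y":0.0,"z":0.0,"yaw":0.0},{"x":0.0,"y":0.0,"z":0.0,"yaw":0.0},{"x":0.0,"y":0.0,"z":0.0,"yaw":0.0},{"x":0.0,"y":0.0,"z":0.0,"yaw":0.0},{"x":0.0,"y":0.0,"z":0.0,"yaw":0.0}]'
python3 go.py .5375 -.3233 -.015 -174
```

```text
time_s: 7.32
tcp_pos: [0.5378, -0.3231, -0.0166]
eef_rot: [180.0, 0.4, -174.1]
contact_force: [0.1, 0.2, 0.3]
gripper_width: 0.0597
time_s: 7.73
tcp_pos: [0.5388, -0.3233, -0.0148]
eef_rot: [-180.0, 0.6, -174.1]
contact_force: [0.0, 0.0, -1.2]
gripper_width: 0.0421
t 7.73 pos [ 0.5388 -0.3233 -0.0148] rot [-179.99    0.59 -174.06] F [ 0.   0.  -1.2] w 0.0421 | units [0.05 0.01 0.01] yaw -0.01 j [-13.  28. -19.  -0. -42. -71.]
```

Gripped, with width 42.1 mm. Next: lift and move to the front of the push bar, at (0.417,0.1705), reported z 0.122.

```bash

python3 -m inch '[{"x":0.0,"y":0.0,"z":-0.5,"yaw":0.0},{"x":0.0,"y":0.0,"z":-0.9,"yaw":0.0},{"x":0.0,"y":0.0,"z":-1.0,"yaw":0.0},{"x":0.0,"y":0.0,"z":-1.0,"yaw":0.0},{"x":0.0,"y":0.0,"z":-1.0,"yaw":0.0}]'
python3 -m inch '[{"x":0.2,"y":0.4,"z":-0.9,"yaw":0.0},{"x":0.3,"y":0.7,"z":-0.5,"yaw":0.1},{"x":0.3,"y":0.9,"z":-0.1,"yaw":0.1},{"x":0.3,"y":0.9,"z":0.0,"yaw":0.1},{"x":0.3,"y":0.9,"z":0.0,"yaw":0.0}]'
python3 blk.py s5; python3 go.py .417 .1705 .122 -175.3
```

```text
time_s: 8.15
tcp_pos: [0.532, -0.3213, 0.0912]
eef_rot: [179.6, -0.2, -174.2]
contact_force: [-0.2, -0.9, -1.0]
gripper_width: 0.0418
time_s: 8.57
tcp_pos: [0.491, -0.2318, 0.1372]
eef_rot: [179.9, 0.3, -175.6]
contact_force: [0.3, 0.6, -1.3]
gripper_width: 0.0418
tool-frame block pts 51 [-0.0752 -0.0245 -0.0347] [-0.0186 -0.0224 -0.0151] world zmax [0.1548 0.1629 0.1718]
top plane fit z=ax+by+c [ 8.2400e-02  1.0829e+00 -5.0000e-04] ((-0.04894097149372101, -0.023303315043449402), (0.0017640797886997461, 0.05242417752742767), 89.44816589355469)
t 8.62 pos [ 0.4889 -0.2289  0.1372] rot [ 179.76    0.28 -175.63] F [-5.6  3.8 -4. ] w 0.0418 | units [ 1.65 16.15  0.67] yaw -0.08 j [ -4.  11. -22.  -0. -58. -81.]
```

```bash

python3 -m inch '[{"x":0.2,"y":1.0,"z":0.0,"yaw":0.0},{"x":0.2,"y":1.0,"z":0.0,"yaw":0.0},{"x":0.2,"y":1.0,"z":0.0,"yaw":0.0},{"x":0.2,"y":1.0,"z":0.0,"yaw":0.0},{"x":0.2,"y":1.0,"z":0.0,"yaw":0.0}]' | head -3
python3 -m inch '[{"x":0.2,"y":1.0,"z":0.0,"yaw":0.0},{"x":0.2,"y":1.0,"z":0.0,"yaw":0.0},{"x":0.2,"y":1.0,"z":0.0,"yaw":0.0},{"x":0.2,"y":1.0,"z":0.0,"yaw":0.0},{"x":0.2,"y":1.0,"z":0.0,"yaw":0.0}]' | head -3
python3 go.py .417 .1705 .122 -175.3
```

```text
time_s: 9.03
tcp_pos: [0.4518, -0.1032, 0.1377]
eef_rot: [179.8, 0.3, -175.8]
time_s: 9.45
tcp_pos: [0.414, 0.0248, 0.1384]
eef_rot: [179.7, 0.4, -175.9]
t 9.45 pos [0.414  0.0248 0.1384] rot [ 179.68    0.38 -175.87] F [ 0.9  1.5 -2.3] w 0.0417 | units [-0.54  5.8   0.69] yaw -0.14 j [  31.   -2.  -36.   -0.  -56. -117.]
```

```bash

python3 -m inch '[{"x":-0.1,"y":1.0,"z":0.1,"yaw":-0.05},{"x":-0.1,"y":1.0,"z":0.2,"yaw":-0.05},{"x":-0.1,"y":1.0,"z":0.2,"yaw":0.0},{"x":-0.1,"y":1.0,"z":0.1,"yaw":0.0},{"x":-0.1,"y":0.8,"z":0.1,"yaw":0.0}]' | head -3
python3 -m inch '[{"x":0.0,"y":0.0,"z":0.0,"yaw":0.0}]' | head -3
python3 go.py .417 .1705 .122 -175.3
python3 - <<'E'
from h import *
p,d=cap('scene','s6')
W=world('scene',d);cv2.imwrite('pics/c6.png',cv2.resize(cv2.cvtColor(p,4)[60:260,220:487],(800,600)))
E
```

```text
time_s: 9.87
tcp_pos: [0.4141, 0.1519, 0.1231]
eef_rot: [179.5, 0.6, -175.4]
time_s: 9.95
tcp_pos: [0.4144, 0.1548, 0.123]
eef_rot: [179.4, 0.6, -175.3]
t 9.95 pos [0.4144 0.1548 0.123 ] rot [ 179.43    0.62 -175.26] F [ 0.4  0.9 -1.1] w 0.0414 | units [-0.15  0.62  0.05] yaw 0.01 j [  46.    2.  -34.   -0.  -53. -131.]
```

View pics/c6.png

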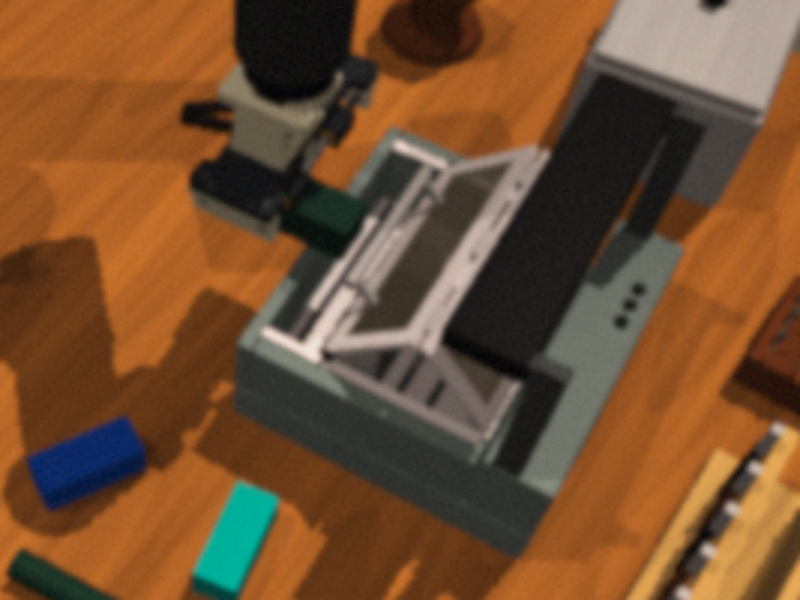

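The wax block's end at crop (345,225) faces the push bar, level with it. Now pushing.

```bash

python3 -m inch '[{"x":-0.3,"y":0.3,"z":0.0,"yaw":0.0},{"x":-0.3,"y":0.3,"z":0.0,"yaw":0.0},{"x":-0.4,"y":0.0,"z":0.0,"yaw":0.0},{"x":-0.4,"y":0.0,"z":0.0,"yaw":0.0},{"x":-0.4,"y":0.0,"z":0.0,"yaw":0.0}]'
python3 -m inch '[{"x":-0.4,"y":0.0,"z":0.0,"yaw":0.0},{"x":-0.4,"y":0.0,"z":0.0,"yaw":0.0},{"x":-0.4,"y":0.0,"z":0.0,"yaw":0.0},{"x":-0.4,"y":0.0,"z":0.0,"yaw":0.0}]'
python3 go.py .5485 .1813 .122 -175.3
```

```text
time_s: 10.42
tcp_pos: [0.4558, 0.1707, 0.122]
eef_rot: [179.5, 0.2, -175.3]
contact_force: [-4.0, 0.1, -3.0]
gripper_width: 0.0417
time_s: 10.75
tcp_pos: [0.4996, 0.1718, 0.1206]
eef_rot: [179.6, -0.0, -175.5]
contact_force: [-2.9, 0.5, -3.1]
gripper_width: 0.0418
t 10.75 pos [0.4996 0.1718 0.1206] rot [ 1.7964e+02 -3.0000e-02 -1.7546e+02] F [-2.9  0.5 -3.1] w 0.0418 | units [-1.98  0.23 -0.06] yaw -0.04 j [  40.   11.  -24.   -0.  -55. -125.]
```

```bash

python3 -m inch '[{"x":-0.4,"y":0.1,"z":0.0,"yaw":0.0},{"x":-0.4,"y":0.1,"z":0.0,"yaw":0.0},{"x":-0.3,"y":0.0,"z":0.0,"yaw":0.0},{"x":-0.2,"y":0.0,"z":0.0,"yaw":0.0},{"x":-0.2,"y":0.0,"z":0.0,"yaw":0.0}]'
python3 go.py .5485 .1813 .122 -175.3
```

```text
time_s: 11.17
tcp_pos: [0.5432, 0.1796, 0.1203]
eef_rot: [179.7, 0.0, -175.6]
contact_force: [-2.1, -0.2, -3.8]
gripper_width: 0.0417
t 11.17 pos [0.5432 0.1796 0.1203] rot [ 1.7971e+02  2.0000e-02 -1.7556e+02] F [-2.1 -0.2 -3.8] w 0.0417 | units [-0.21  0.05 -0.07] yaw -0.06 j [  38.   15.  -19.   -0.  -56. -123.]
```

```bash

python3 -m inch '[{"x":-0.15,"y":0.0,"z":0.0,"yaw":0.0},{"x":-0.15,"y":0.0,"z":0.0,"yaw":0.0},{"x":-0.1,"y":0.0,"z":0.0,"yaw":0.0}]'
cat > cov.py <<'E'
from h import *
import sys
out=[]
T=np.eye(3);a=np.deg2rad(4.7);Rm=np.array([[np.cos(a),-np.sin(a)],[np.sin(a),np.cos(a)]])
for n in('top','scene'):
    p,d=cap(n,sys.argv[1]+n);W=world(n,d);M=W.copy();M[...,:2]=(W[...,:2]-[.5685,.183])@Rm
    for z0 in range(130,250,15):
        m=(M[...,0]>-.12)&(M[...,0]<.13)&(abs(M[...,1])<.11)&(abs(M[...,1])>.06)&(M[...,2]>z0/1000)&(M[...,2]<(z0+15)/1000)
        if m.sum()>8:print(n,z0,m.sum(),'mill x',np.percentile(M[m][:,0],[2,25,50,75,98]).round(3))
    out.append(cv2.cvtColor(p,4))
cv2.imwrite('pics/%sc.png'%sys.argv[1],np.hstack([cv2.resize(out[0][110:250,100:260],(400,350)),cv2.resize(out[1][50:260,260:500],(400,350))]))
E
python3 cov.py v1; python3 go.py .5485 .1813 .122 -175.3
```

```text
time_s: 11.42
tcp_pos: [0.5516, 0.18, 0.1199]
eef_rot: [179.8, -0.3, -175.6]
contact_force: [-23.3, 1.6, 9.6]
gripper_width: 0.0418
top 145 23 mill x [0.06  0.063 0.066 0.069 0.073]
top 220 26 mill x [-0.055 -0.047 -0.045 -0.043 -0.04 ]
top 235 32 mill x [-0.054 -0.054 -0.042 -0.01   0.023]
scene 130 32 mill x [0.065 0.108 0.115 0.121 0.129]
scene 205 80 mill x [-0.054 -0.032 -0.01   0.012  0.023]
scene 220 83 mill x [-0.052 -0.025  0.007  0.016  0.023]
scene 235 131 mill x [-0.053 -0.028 -0.006  0.014  0.024]
t 11.52 pos [0.5514 0.18   0.1198] rot [ 179.77   -0.28 -175.56] F [-11.1   0.2   1.1] w 0.0418 | units [ 0.11  0.06 -0.09] yaw -0.06 j [  37.   16.  -18.   -0.  -57. -122.]
```

View pics/v1c.png

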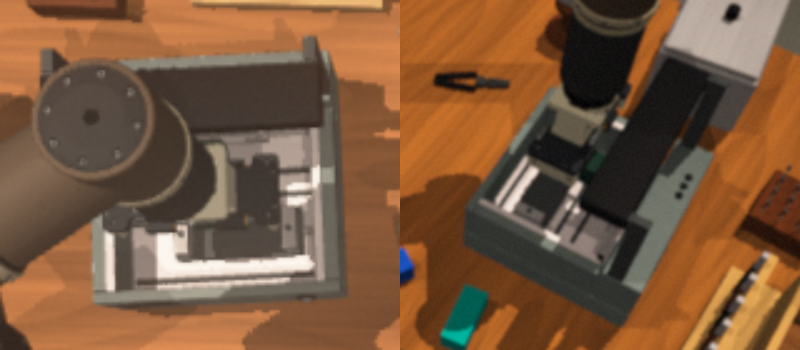

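The bar reads about mill x 0.063–0.069 and the force jumped to 23 N, so the cover is at its stop. Now I back off, lift and turn the block 90°.

```bash

python3 -m inch '[{"x":0.2,"y":0.0,"z":0.0,"yaw":0.0},{"x":0.7,"y":0.0,"z":0.0,"yaw":0.0},{"x":0.9,"y":0.0,"z":0.0,"yaw":0.0},{"x":0.9,"y":0.0,"z":-0.3,"yaw":0.0},{"x":0.7,"y":0.0,"z":-0.6,"yaw":-0.3}]'|head -4
python3 -m inch '[{"x":0.0,"y":0.0,"z":-0.7,"yaw":-0.9},{"x":0.0,"y":0.0,"z":-0.3,"yaw":-1.0},{"x":0.0,"y":0.0,"z":0.0,"yaw":-1.0},{"x":0.0,"y":0.0,"z":0.0,"yaw":-1.0},{"x":0.0,"y":0.0,"z":0.0,"yaw":-1.0}]'|head -4
python3 -m inch '[{"x":0.0,"y":0.0,"z":0.0,"yaw":-1.0},{"x":0.0,"y":0.0,"z":0.0,"yaw":-1.0},{"x":0.0,"y":0.0,"z":0.0,"yaw":-1.0},{"x":0.0,"y":0.0,"z":0.0,"yaw":-1.0},{"x":0.0,"y":0.0,"z":0.0,"yaw":-1.0}]' |head -4
python3 go.py .469 .175 .16 -85.3
```

```text
time_s: 11.93
tcp_pos: [0.4677, 0.1741, 0.1417]
eef_rot: [179.8, -0.1, -174.4]
contact_force: [-0.4, 0.8, -2.0]
time_s: 12.35
tcp_pos: [0.4687, 0.1767, 0.1761]
eef_rot: [179.6, 1.1, -153.7]
contact_force: [0.3, 0.6, -2.2]
time_s: 12.77
tcp_pos: [0.4724, 0.1794, 0.1813]
eef_rot: [-179.7, 2.0, -132.5]
contact_force: [-0.6, 0.5, -2.3]
t 12.77 pos [0.4724 0.1794 0.1813] rot [-179.73    2.   -132.45] F [-0.6  0.5 -2.3] w 0.0419 | units [ 0.25 -0.01  0.84] yaw -11.79 j [ 43.   4. -24.   0. -60. -86.]
```

```bash

python3 -m inch '[{"x":0.0,"y":0.0,"z":0.0,"yaw":-1.0},{"x":0.0,"y":0.0,"z":0.0,"yaw":-1.0},{"x":0.0,"y":0.0,"z":0.0,"yaw":-1.0},{"x":0.0,"y":0.0,"z":0.0,"yaw":-1.0},{"x":0.0,"y":0.0,"z":0.0,"yaw":-1.0}]' |head -3
python3 -m inch '[{"x":0.0,"y":0.0,"z":0.0,"yaw":-1.0},{"x":0.0,"y":0.0,"z":0.0,"yaw":-1.0},{"x":0.0,"y":0.0,"z":0.0,"yaw":-1.0},{"x":0.0,"y":0.0,"z":0.0,"yaw":-1.0},{"x":0.0,"y":0.0,"z":0.0,"yaw":-0.9}]' |head -3
python3 -m inch '[{"x":0.0,"y":0.0,"z":0.0,"yaw":-0.6},{"x":0.0,"y":0.0,"z":0.0,"yaw":0.0}]' |head -3
python3 go.py .469 .175 .16 -85.3
```

```text
time_s: 13.18
tcp_pos: [0.476, 0.1817, 0.1858]
eef_rot: [-178.5, 2.4, -111.2]
time_s: 13.6
tcp_pos: [0.4796, 0.1841, 0.1904]
eef_rot: [-177.1, 2.1, -90.4]
time_s: 13.77
tcp_pos: [0.4809, 0.185, 0.1922]
eef_rot: [-176.7, 2.1, -87.6]
t 13.77 pos [0.4809 0.185  0.1922] rot [-176.74    2.11  -87.6 ] F [-0.2 -0.2 -1.3] w 0.0415 | units [0.42 0.56 1.24] yaw -0.57 j [ 43.   3. -23.   1. -60. -41.]
```

The turn left the tool leaning about 3.9° outward from drift. Fast lifts reduced the lean earlier, so I'll use some lift and descent to level it.

```bash

python3 -m inch '[{"x":0.4,"y":0.0,"z":-1.0,"yaw":-0.2},{"x":0.5,"y":0.0,"z":-1.0,"yaw":-0.2},{"x":0.5,"y":0.0,"z":-1.0,"yaw":-0.2},{"x":0.5,"y":0.0,"z":-1.0,"yaw":0.0},{"x":0.4,"y":0.0,"z":-1.0,"yaw":0.0}]' |head -3
python3 go.py .5076 .1308 .16 -85.3
python3 -m inch '[{"x":0.0,"y":0.0,"z":1.0,"yaw":0.0},{"x":0.0,"y":0.0,"z":1.0,"yaw":0.0},{"x":0.0,"y":0.0,"z":1.0,"yaw":0.0},{"x":0.0,"y":0.0,"z":1.0,"yaw":0.0},{"x":0.0,"y":0.0,"z":1.0,"yaw":0.0}]' |head -3
python3 go.py .5076 .1308 .16 -85.3
```

```text
time_s: 14.18
tcp_pos: [0.4763, 0.1215, 0.3162]
eef_rot: [-176.8, 1.8, -85.3]
t 14.18 pos [0.4763 0.1215 0.3162] rot [-176.8     1.85  -85.32] F [ 0.4  0.7 -1.9] w 0.0416 | units [-0.07 -0.93  6.32] yaw -0.0 j [ 37.  -3. -13.   0. -76. -33.]
time_s: 14.6
tcp_pos: [0.4945, 0.1283, 0.2069]
eef_rot: [-174.8, 2.7, -85.8]
t 14.6 pos [0.4945 0.1283 0.2069] rot [-174.81    2.68  -85.76] F [ 0.3 -1.  -1.7] w 0.0417 | units [ 0.03 -0.36  1.92] yaw -0.12 j [ 37.   1. -24.   1. -60. -33.]
```

```bash

python3 -m inch '[{"x":0.0,"y":0.0,"z":-1.0,"yaw":0.0},{"x":0.0,"y":0.0,"z":-1.0,"yaw":0.0},{"x":0.0,"y":0.0,"z":-1.0,"yaw":0.0},{"x":0.0,"y":0.0,"z":-1.0,"yaw":0.0},{"x":0.0,"y":0.0,"z":-1.0,"yaw":0.0}]' |head -3
python3 -m inch '[{"x":-0.5,"y":-0.9,"z":0.0,"yaw":0.0},{"x":-0.5,"y":-1.0,"z":0.0,"yaw":0.0},{"x":-0.5,"y":-1.0,"z":0.0,"yaw":0.0},{"x":-0.5,"y":-1.0,"z":0.0,"yaw":0.0},{"x":-0.5,"y":-1.0,"z":0.0,"yaw":0.0}]' |head -3
python3 -m inch '[{"x":0.5,"y":1.0,"z":0.0,"yaw":0.0},{"x":0.5,"y":1.0,"z":0.0,"yaw":0.0},{"x":0.5,"y":1.0,"z":0.0,"yaw":0.0}]' |head -3
python3 go.py .5076 .1308 .16 -85.3
```

```text
time_s: 15.02
tcp_pos: [0.479, 0.1191, 0.3236]
eef_rot: [-175.7, 2.3, -86.3]
time_s: 15.43
tcp_pos: [0.6016, 0.1897, 0.3528]
eef_rot: [-174.4, 2.9, -86.7]
time_s: 15.68
tcp_pos: [0.5384, 0.1546, 0.3327]
eef_rot: [-175.0, 2.4, -87.0]
t 15.68 pos [0.5384 0.1546 0.3327] rot [-175.02    2.42  -87.01] F [-1.   0.  -1.8] w 0.0415 | units [1.18 1.87 6.73] yaw -0.43 j [ 37.   3.  -6.   1. -76. -34.]
```

```bash

python3 -m inch '[{"x":0.5,"y":1.0,"z":0.0,"yaw":-0.2},{"x":0.4,"y":1.0,"z":0.3,"yaw":-0.2},{"x":0.1,"y":0.2,"z":1.0,"yaw":0.0},{"x":0.0,"y":0.0,"z":1.0,"yaw":0.0},{"x":0.0,"y":0.0,"z":1.0,"yaw":0.0}]' |head -3
cat > bm.py <<'E'
# block pose in mill axes from the scene camera
from h import *
import sys
from scipy.spatial.transform import Rotation as R
p,d=cap('scene',sys.argv[1]);W=world('scene',d);s=r.get_state();p=cv2.cvtColor(p,4).astype(int)
a=np.deg2rad(4.7);Rm=np.array([[np.cos(a),-np.sin(a)],[np.sin(a),np.cos(a)]])
M=W.copy();M[...,:2]=(W[...,:2]-[.5685,.183])@Rm
zt=s['eef_rot'];z=R.from_euler('xyz',zt,degrees=True).as_matrix()[:,2]
tt=s['tcp_pos']-.037*z;tm=np.r_[(tt[:2]-[.5685,.183])@Rm,tt[2]]
print('true TCP mill',tm.round(4),'lean mill',(z[:2]@Rm).round(3),'bottom ctr est',(tm+.022*np.r_[z[:2]@Rm,z[2]]+[0,.027,0]).round(4))
g=(p[...,1]>p[...,2]+3)&(p[...,1]>=p[...,0]-2)&(np.linalg.norm(M-tm-[0,.03,0],axis=-1)<.075)
print(g.sum(),'min',M[g].min(0).round(4),'max',M[g].max(0).round(4))
hi=np.percentile(M[g][:,2],97);t=g&(M[...,2]>hi-.012)
print('top',t.sum(),cv2.minAreaRect(M[t][:,:2].astype(np.float32)),'zmed',np.median(M[t][:,2]).round(4))
v,u=np.nonzero(g);print('px',u.min(),u.max(),v.min(),v.max())
E
python3 bm.py s7; python3 go.py .5076 .1308 .095 -85.3
```

```text
time_s: 16.1
tcp_pos: [0.4912, 0.1289, 0.2498]
eef_rot: [-174.0, 2.7, -85.7]
true TCP mill [-0.0874 -0.0497  0.2809] lean mill [0.097 0.044] bottom ctr est [-0.0853 -0.0218  0.259 ]
337 min [-0.1083 -0.0764  0.2647] max [-0.0617 -0.0189  0.3081]
top 224 ((-0.09346070140600204, -0.05279304087162018), (0.03718479350209236, 0.06420056521892548), 31.19971466064453) zmed 0.3026
px 325 342 96 127
t 16.15 pos [0.4889 0.1282 0.2441] rot [-174.46    2.58  -85.8 ] F [-3.6 -1.6 -8.6] w 0.0417 | units [ 0.22 -0.17  6.  ] yaw -0.13 j [ 38.  -1. -21.   1. -64. -34.]
```

```bash

python3 -m inch '[{"x":0.0,"y":0.0,"z":1.0,"yaw":-0.1},{"x":0.0,"y":0.0,"z":1.0,"yaw":0.0},{"x":0.0,"y":0.0,"z":1.0,"yaw":0.0},{"x":0.0,"y":0.0,"z":1.0,"yaw":0.0},{"x":0.0,"y":0.0,"z":1.0,"yaw":0.0}]' |head -3
python3 bm.py s8; python3 go.py .5076 .1308 .095 -85.3
```

```text
time_s: 16.57
tcp_pos: [0.5065, 0.1374, 0.125]
eef_rot: [-173.6, 2.9, -85.6]
true TCP mill [-0.0718 -0.043   0.1566] lean mill [0.106 0.047] bottom ctr est [-0.0695 -0.0149  0.1348]
266 min [-0.1171 -0.0691  0.0962] max [-0.0466  0.0198  0.1838]
top 160 ((-0.07694913446903229, -0.04826587811112404), (0.03750617802143097, 0.05682956427335739), 32.29561996459961) zmed 0.1779
px 317 342 133 158
t 16.62 pos [0.5042 0.1363 0.1199] rot [-173.94    2.75  -85.66] F [-1.3 -0.6 -6.1] w 0.0413 | units [ 0.28 -0.01  0.99] yaw -0.09 j [ 38.   6. -31.   1. -46. -34.]
```

```bash

python3 -m inch '[{"x":0.0,"y":0.0,"z":0.7,"yaw":-0.05},{"x":0.0,"y":-0.3,"z":0.5,"yaw":0.0},{"x":0.0,"y":-0.3,"z":0.3,"yaw":0.0},{"x":0.0,"y":-0.1,"z":0.2,"yaw":0.0}]' |head -4
python3 bm.py s9; python3 go.py .5275 .1325 .05 -85.3
```

```text
time_s: 16.95
tcp_pos: [0.5287, 0.1411, 0.0817]
eef_rot: [-173.8, 2.7, -85.5]
contact_force: [-0.1, -0.3, -1.4]
true TCP mill [-0.0471 -0.0402  0.1178] lean mill [0.107 0.046] bottom ctr est [-0.0447 -0.0122  0.0959]
242 min [-0.1075 -0.0659  0.0632] max [-0.0228 -0.0202  0.14  ]
top 151 ((-0.052514735609292984, -0.04760321229696274), (0.03644124045968056, 0.05399548262357712), 31.5176944732666) zmed 0.1344
px 321 348 147 176
t 17.0 pos [0.5287 0.1411 0.081 ] rot [-173.85    2.69  -85.55] F [ 1.3  0.2 -2. ] w 0.0416 | units [0.4  0.2  1.21] yaw -0.06 j [ 36.  11. -31.   1. -41. -33.]
```

```bash

python3 -m inch '[{"x":0.25,"y":0.1,"z":0.1,"yaw":-0.05},{"x":0.0,"y":0.0,"z":0.4,"yaw":0.0},{"x":0.0,"y":0.0,"z":0.3,"yaw":0.0},{"x":0.0,"y":0.0,"z":0.1,"yaw":0.0}]' |head -4
python3 bm.py s10; python3 go.py .5275 .1325 .05 -85.3
```

```text
time_s: 17.33
tcp_pos: [0.5308, 0.1362, 0.0597]
eef_rot: [-173.6, 2.8, -85.4]
contact_force: [-1.0, 0.4, -1.7]
true TCP mill [-0.0457 -0.0454  0.0962] lean mill [0.111 0.048] bottom ctr est [-0.0432 -0.0174  0.0744]
195 min [-0.1076 -0.071   0.0756] max [-0.0228 -0.026   0.1175]
top 140 ((-0.05052318796515465, -0.053693026304244995), (0.03418924659490585, 0.05331924185156822), 33.599971771240234) zmed 0.1121
px 320 346 154 175
t 17.38 pos [0.5306 0.1361 0.0595] rot [-173.62    2.77  -85.38] F [ 0.7  0.6 -1.6] w 0.0419 | units [0.15 0.18 0.36] yaw -0.02 j [ 36.  13. -32.   1. -38. -32.]
```

```bash

python3 -m inch '[{"x":0.0,"y":0.0,"z":0.12,"yaw":0.0},{"x":0.0,"y":0.0,"z":0.12,"yaw":0.0}]' |sed -n 2,4p
python3 -m inch '[{"x":0.0,"y":0.0,"z":0.1,"yaw":0.0},{"x":0.0,"y":0.0,"z":0.1,"yaw":0.0}]' |sed -n 2,4p
python3 -m inch '[{"x":0.0,"y":0.0,"z":0.1,"yaw":0.0},{"x":0.0,"y":0.0,"z":0.1,"yaw":0.0}]' |sed -n 2,4p
```

```text
tcp_pos: [0.5315, 0.1366, 0.0537]
eef_rot: [-173.6, 2.8, -85.4]
contact_force: [-0.3, -0.3, -1.9]
tcp_pos: [0.5325, 0.137, 0.0515]
eef_rot: [-173.5, 2.7, -85.3]
contact_force: [-16.2, -2.0, 37.3]
tcp_pos: [0.5333, 0.137, 0.0516]
eef_rot: [-173.4, 2.7, -85.1]
contact_force: [-12.9, -3.6, 28.9]
```

The block has touched the seat at reported z 0.0515. I'll ease the preload, soften the grip, then release to a partial opening.

```bash

python3 -m inch '[{"x":0.0,"y":0.05,"z":-0.06,"yaw":0.0},{"x":0.0,"y":0.0,"z":0.0,"yaw":0.0}]' - 10 |sed -n 2,5p
python3 -m inch '[{"x":0.0,"y":0.0,"z":0.0,"yaw":0.0},{"x":0.0,"y":0.0,"z":0.0,"yaw":0.0}]' - 3 |sed -n 2,5p
python3 bm.py s11
```

```text
tcp_pos: [0.5325, 0.1374, 0.0547]
eef_rot: [-173.2, 2.7, -85.1]
contact_force: [-0.2, 0.3, -2.3]
gripper_width: 0.042
tcp_pos: [0.5327, 0.1376, 0.0548]
eef_rot: [-173.2, 2.8, -85.1]
contact_force: [-0.4, -0.5, -1.4]
gripper_width: 0.042
true TCP mill [-0.0438 -0.0441  0.0914] lean mill [0.118 0.048] bottom ctr est [-0.0412 -0.016   0.0696]
187 min [-0.1065 -0.0705  0.0637] max [-0.0201 -0.0246  0.1133]
top 134 ((-0.045691683888435364, -0.047267500311136246), (0.044551949948072433, 0.04533067345619202), 1.0530439615249634) zmed 0.108
px 322 347 154 176
```

```bash

python3 -m inch '[{"x":0.0,"y":0.05,"z":0.08,"yaw":0.0}]' |sed -n 2,5p
python3 -m inch '[{"x":0.0,"y":0.0,"z":0.05,"yaw":0.0},{"x":0.0,"y":0.0,"z":0.0,"yaw":0.0},{"x":0.0,"y":0.0,"z":0.0,"yaw":0.0},{"x":0.0,"y":0.0,"z":0.0,"yaw":0.0},{"x":0.0,"y":0.0,"z":0.0,"yaw":0.0}]' 0.5 3 |sed -n 2,5p
python3 go.py .5275 .1325 .05 -85.3
python3 - <<'E'
from h import *
p,d=cap('scene','s12');b,_=cap('top','t12')
cv2.imwrite('pics/c12.png',np.hstack([cv2.resize(cv2.cvtColor(p,4)[110:230,290:410],(400,400),interpolation=2),cv2.resize(cv2.cvtColor(b,4)[130:250,120:240],(400,400),interpolation=2)]))
E
```

```text
tcp_pos: [0.5322, 0.1378, 0.0527]
eef_rot: [-173.2, 2.8, -85.1]
contact_force: [0.5, -0.9, 0.1]
gripper_width: 0.0419
tcp_pos: [0.5324, 0.138, 0.0502]
eef_rot: [-173.2, 2.7, -85.1]
contact_force: [-0.5, -0.7, -0.3]
gripper_width: 0.0644
t 18.77 pos [0.5324 0.138  0.0502] rot [-173.21    2.73  -85.07] F [-0.5 -0.7 -0.3] w 0.0644 | units [ 0.2   0.21 -0.03] yaw 0.06 j [ 36.  13. -33.   2. -36. -33.]
```

View pics/c12.png

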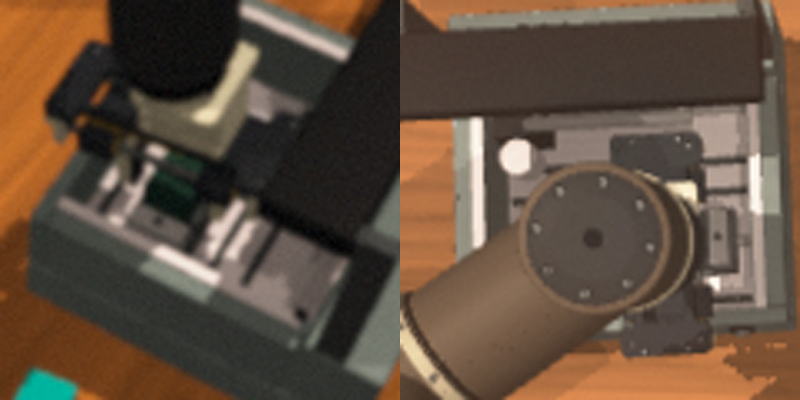

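Released, with the block between the fingers at crop (175,185). Next I retract along the tool axis.

```bash

python3 -m inch '[{"x":0.0,"y":0.0,"z":-0.3,"yaw":0.0},{"x":0.0,"y":0.0,"z":-0.6,"yaw":0.0},{"x":0.0,"y":0.0,"z":-0.8,"yaw":0.0},{"x":0.0,"y":0.1,"z":-1.0,"yaw":0.0},{"x":0.0,"y":0.3,"z":-1.0,"yaw":0.0}]' |sed -n 2,5p
python3 -m inch '[{"x":0.0,"y":0.5,"z":-1.0,"yaw":0.0},{"x":0.5,"y":0.5,"z":-1.0,"yaw":0.0},{"x":0.8,"y":0.2,"z":-1.0,"yaw":0.0},{"x":1.0,"y":0.0,"z":-0.5,"yaw":0.0},{"x":1.0,"y":0.0,"z":0.0,"yaw":0.0}]' |sed -n 2,5p
python3 -m inch '[{"x":1.0,"y":0.0,"z":0.0,"yaw":0.0},{"x":1.0,"y":0.0,"z":0.0,"yaw":0.0},{"x":1.0,"y":0.0,"z":0.0,"yaw":0.0},{"x":1.0,"y":0.0,"z":0.0,"yaw":0.0},{"x":1.0,"y":0.0,"z":0.0,"yaw":0.0}]' |sed -n 2,5p
python3 -m inch '[{"x":1.0,"y":0.0,"z":0.0,"yaw":0.0},{"x":1.0,"y":0.0,"z":0.0,"yaw":0.0},{"x":0.0,"y":0.0,"z":0.0,"yaw":0.0}]' |sed -n 1,5p
python3 - <<'E'
from h import *
a=np.deg2rad(4.7);Rm=np.array([[np.cos(a),-np.sin(a)],[np.sin(a),np.cos(a)]])
o=[]
for n in('top','scene'):
    p,d=cap(n,'f'+n);W=world(n,d);M=W.copy();M[...,:2]=(W[...,:2]-[.5685,.183])@Rm;q=cv2.cvtColor(p,4);o.append(q);q=q.astype(int)
    g=(M[...,2]>.095)&(M[...,2]<.116)&(abs(M[...,0]+.04)<.05)&(abs(M[...,1]+.02)<.075)&(q[...,1]>q[...,2]+2)
    if g.sum()>10:
        P=M[g];c=np.c_[P[:,:2],np.ones(len(P))]
        print(n,g.sum(),'block top',cv2.minAreaRect(P[:,:2].astype(np.float32)),'z',np.median(P[:,2]).round(4),'slope',np.linalg.lstsq(c,P[:,2],rcond=None)[0][:2].round(3))
    m=(abs(M[...,1])<.072)&(M[...,2]>.143)&(M[...,2]<.175)&(abs(M[...,0])<.1)
    print(n,'bar?',m.sum(),np.percentile(M[m],[5,50,95],axis=0).round(3).tolist() if m.sum() else 0)
cv2.imwrite('pics/fin.png',np.hstack([cv2.resize(o[0][120:250,110:250],(400,371)),cv2.resize(o[1][70:260,280:484],(400,371))]))
E
```

```text
tcp_pos: [0.5091, 0.1299, 0.1401]
eef_rot: [-173.8, 2.4, -85.2]
contact_force: [1.5, 0.4, 0.9]
gripper_width: 0.0656
tcp_pos: [0.4759, 0.0413, 0.2335]
eef_rot: [-173.1, 2.6, -84.7]
contact_force: [1.6, 0.5, -0.4]
gripper_width: 0.066
tcp_pos: [0.4869, -0.0881, 0.2351]
eef_rot: [-172.4, 2.8, -84.5]
contact_force: [1.1, 0.8, 0.4]
gripper_width: 0.0659
time_s: 20.37
tcp_pos: [0.491, -0.1435, 0.2348]
eef_rot: [-172.3, 2.8, -84.6]
contact_force: [-1.4, 0.0, 0.5]
gripper_width: 0.0661
top bar? 198 [[0.06, -0.066, 0.147], [0.065, 0.0, 0.152], [0.071, 0.065, 0.156]]
scene 463 block top ((-0.0400516577064991, -0.019550833851099014), (0.10152289271354675, 0.040434155613183975), 89.06118774414062) z 0.1037 slope [-0.021  0.013]
scene bar? 0 0
```

View pics/fin.png

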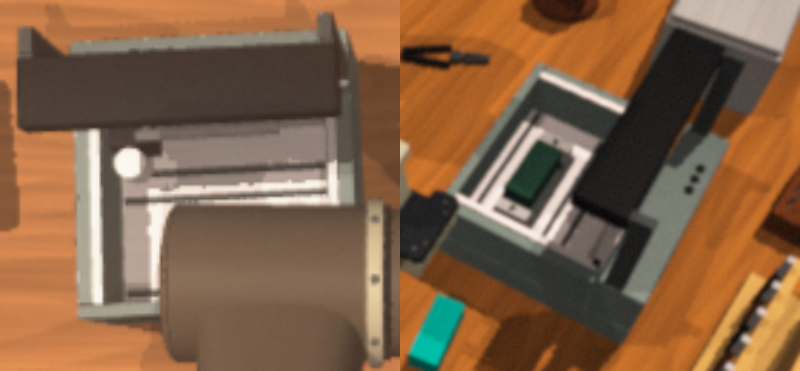

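The block is centred in the vice at mill (−40.1, −19.6), with its top at 104 mm. The bar is at mill x of about 65 mm, which is the stop. The robot is clear, so I'm handing in.

```bash
python3 -c "
from plant import r
s=r.get_state();print(s['time_s'],s['qd'].round(2),s['contact_force'].round(1));print(r.close_job())"
```

```text
20.4667 [ 2.05 -0.55 -0.59 -0.24  0.28 -0.91] [ 0.2 -0.5  0.1]
the job is handed in; nothing more can be done
None
```

The cover is folded back against its stop and the wax block sits centred in the vice. I handed the job in at 20.5 s; it returned no verdict.

- **Cover:** The moves could not tilt the tool, so I held the wax block by one end and pushed the bar with its other end, which kept the gripper clear of the lamp. It went to the stop, where the wrist force jumped to 23 N. After I let go, the bar still measured about mill x +65 mm against 63 mm at the stop; 1.5 rad would be about 50 mm.
- **Block:** I turned it 90°, lowered it onto the seat and released it. The last look put its centre at mill (−40.1, −19.6) mm against the target (−40, −20). Its top was at 104 mm (105 expected), within about 1° in yaw and 1.5° of level.

Some things did not go to plan:
- **Missed grasps:** The first two grasps closed above the block. The reported TCP lies about 37 mm beyond the real fingertips; I measured that in the depth images and corrected for it.
- **Tool lean:** The tool drifted to a lean of about 7° while turning and lowering. One corner of the block touched down first, with a brief 37 N at the wrist, before I eased off and released.
- **Not checked:** I did not re-measure the other items on the bench after the moves. Nothing suggested contact with them or with the lamp. The arm was still settling slightly (about 2°/s) when I handed in.

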